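# Load a drive into the desktop dock

### The job

Pull the blanking plug straight up out of the socket in the dock's pocket and put it in the tray. Then slide the drive along the dock's deck, without lifting it off the dock, until it drops into the pocket and lies flat and square, and finally push the retaining slide all the way home over its end. Leave the other things where they stand.

Things in the scene. Friction and masses are not known exactly. Their poses are not given: they have to be found in the camera images.
- dock: Grey drive dock, fixed, 342 mm long (y) x 152 wide (x) x 36 tall; origin under its centre on the table, z up. Its flat deck (top at z = 36 mm) fills y = +11 to +170 mm, over the whole width. From y = +11 to -112 lies an open-topped pocket sunk between two low guide rails (see pocket); the retaining slide is on the -y end block.
- pocket (a point): Centre of the pocket's floor, at (0, -50.5, 24) mm from the dock's origin, axes as the dock's; a seated drive's origin lies here. Pocket 93 (x) x 123 (y) mm, 12 mm deep below the deck: 3 mm of play in all each way. Guide rails in line with its two long walls, rise to dock z = 48, flared out on to the deck as far as dock y = +34, there 110 mm apart. The plug's socket is in its floor at dock (0, -70).
- plug: Black blanking plug, loose, 60 g, 54 mm tall, upright in the dock's socket (16 x 26 mm, 18 deep); origin under its shaft, z up along it, y as the dock's. Shaft 17 mm long, then a flange 26 x 40 x 5 mm that lies on the pocket floor, then a grip 14 (x) x 34 (y) mm from z = 22 to 54. A sprung detent holds it: about 5 to 12 N straight up in the first 8 mm; it is clear after 18 mm.
- drive: Flat aluminium drive, loose, 90 (x) x 120 (y) x 18 (z) mm, 0.28 to 0.46 kg, too wide to grasp; origin at the centre of its underside. It lies on the deck at the dock's +y end, off the middle and skewed; its underside is 36 mm above the table there. It must move towards the dock's -y; pushed past the pocket's edge it first tips nose down, then drops flat.
- parts_tray: Dark lacquer tray lying flat, fixed, 205 (x) x 285 (y) mm, rim 24 mm high and 7 mm thick, inner floor at z = 6 mm; origin under its centre. A puck tin stands in its -y half (the half away from the robot); the rest is empty.
- latch (a joint): Retaining slide of the dock: travel in m along the dock's +y, 0 = drawn back, 0.026 = home, with its tongue some 20 mm over the end of the seated drive. It resists with about 1.5 N and stays where it is left. The tongue's underside is 2 mm above a flat-seated drive.
- latch_grip (a point): Middle of the top of the retaining slide's upright grip, a dark steel bar 44 mm (dock x) x 14 mm (dock y) x 22 mm tall; this point is 71 mm above the table. The tongue plate below it is 5 mm thick (44 to 49 mm above the table) and reaches 26 mm towards the pocket and 14 mm to the other side of this point.
- puck_tin: Bystander: black round tin, 68 mm across, 30 mm tall, standing in the tray; origin under its centre.
- stapler: Bystander: stapler 34 x 135 x 42 mm behind the dock.
- cup: Bystander: white cup, 55 mm tall, on a saucer.
- tape_roll: Bystander: roll of tape lying flat, 74 mm across.

How it is judged:
By the outcome, as a careful person would: the job done as asked, in the order asked, and still so for the second after the job is handed in, with the robot touching nothing.
It also fails if it takes over 72 s, if anything falls off the work surface, if the arm or the gripper's body presses on something with over 40 N, if the wrist force passes 120 N, or if a joint passes its speed limit or range.

### The arm

A 6-joint arm with a two-finger parallel gripper is mounted at the origin on a cart in front of the work surface, level with it; the furniture and walls round the work are solid. World frame = base frame: x ahead of the robot, y to its left, z up, the work surface at z = 0. Lengths are in m, angles in rad, forces in N, time in s.
With the tool pointing down it reaches from about 0.35 to 0.975 m from the base axis. Payload 4.9 kg.
Tool frame: the origin (TCP) lies on the mounting face of the last link; the fingertips stand 173 mm ahead of it and the grasp point (between the pads) lies ctrl.pinch_z ahead of it (ctrl.pinch_z is the distance from the TCP to the grasp point, in m); z points along the fingers, y is the line along which they close (so a half turn about z gives the same grasp; the last joint's range is limited). The gripper opens to 85 mm and grips with 20 to 120 N. Pads are 22 mm wide; open, the fingers measure 114 mm over their backs; the gripper's body (76 mm by 85 mm) begins 54 mm behind the grasp point. The pads swing forward as they close: fully open they stand 13 mm farther back than shut.
Start: joints at [-1.339, 0.053, 1.613, -0, 1.476, -0.119], TCP at [0.215, -0.587, 0.405] pointing down, gripper open.
Joint ranges: [-3.01, 3.01], [-1.01, 2.22], [0.06, 2.58], [-1.02, 4.17], [0.09, 2.62], [-3.14, 3.14]. Speed limits (rad/s): [2.57, 2.57, 3.14, 3.14, 3.14, 3.14].

### API

Orientations are given as a rotation vector (axis times angle).
In Python, from station import telemetry, eyes, ctrl gives the robot as it stands.
- The arm moves only by the tool apply_moves, never from a script. Its argument "plan" is a list of rows, each a list of 5 numbers: the finger opening in m, from 0 to 0.0854, then the shift along the tool's x, y, z in m, then the turn about the tool's z in rad. In form: [[jaw, x, y, z, roll], ...]. A call has 1 to 12 rows; each row is the pose to reach, as a shift and turn from the pose commanded when the call began, along the tool's axes at that moment; what a row does not reach only later rows make up. A row lasts 1/12 s, in which the tool goes at most 41.7 mm and 7.16 degrees, less where a joint would pass 70% of its speed; a pose out of reach is approached as far as the arm can. A call with a gripper value outside its range is refused whole. The fingers move at their own pace and stop on an object; "newtons" is the grip in N (left out, the last holds). Time passes only in rows, so rows that repeat a pose let the fingers close. It gives the time, the measured TCP pose, the force, the opening and the grip force at its end, in the units of the state.
- telemetry.get_obs(): the state, without advancing time (a new reading comes with each control period).
- eyes.get_image(name): name is "scene" or "top" or "wrist"; returns a dict with "img" (480x640x3 uint8, blue, green, red), "range_z" (480x640 float32, m along the optical axis (not along the pixel's ray), 0 where there is no reading), "K" (3x3 intrinsics, pixels), "pose" (4x4, takes a point from camera to world coordinates); the wrist camera has in their place "hand_eye" (4x4, takes a point from camera to tool coordinates, whose origin is the TCP and whose axes are the flange's). Camera axes: x right, y down, z forward; pixel columns grow to the right and rows downward; lengths in m; the calibration is good to about 2 mm. A picture is of the moment at which its call begins: read the wrist's pose just before it.
- ctrl.finish_job(): hands the job in; it is judged then, once.
Trained networks look in a picture, given as the dict that the camera call returned (one of the last four; its "shot" number tells which), for a name from the list of things; names that differ only in an ending like _2 or _b are one class to them, and where a whole thing is asked for, a point or a joint stands for the part that bears it (a point fixed in the world has none). Each returns a list of dicts, best first, with "confidence" (0 to 1); they miss things now and then, are a little off and sometimes report something else, mostly with a low value. They report only what shows in the picture. A call takes as long as a camera call.
- eyes.search_frame(thing, picture): "box" ([left, top, right, bottom] in pixels, round what is visible of it).
- eyes.outline_of(thing, picture): "region" (480x640 bool, what is visible of it) and "box" ([left, top, right, bottom] in pixels, round what is visible of it).
- eyes.tip_of(thing, picture): "point" ([column, row] in pixels: a listed point, or the origin of a listed thing).
The state is a dict: "t": time; "q": joint angles; "dq": joint speeds; "effort": joint torques, N m; "tool_pos": TCP position; "tool_rot": TCP orientation; "contact_force": force on the tool from outside, world axes, zero at the start; "wrist_torque": the same for the moment, N m; "opening": finger opening in m; "grip_force": force on a finger pad.
Only numpy, scipy, OpenCV 4.12 (cv2) and the standard library are available. Lean on these libraries where they do the work, as an engineer would, in place of code of your own. Each camera call takes 0.05 s, during which the arm holds its last target. There are 200 camera calls.

## Working session

There is one attempt and no reset: what is moved stays moved. The work goes in short steps, Python scripts to look and compute and a tool call to move; the robot and the scene stay as the last step left them, time stands still between calls to the robot, and variables do not carry over. Pictures are saved under pics/ and viewed, at most 10 in all, crops included, and the job is handed in when it is done.

Besides the shell and the picture viewer there is one more tool, called after ">>>" by a JSON object that holds its "api" and its "payload". apply_moves: Moves the arm, as the interface text tells. Its arguments: {"type":"object","properties":{"plan":{"type":"array","items":{"type":"array","items":{"type":"number"}}},"newtons":{"type":"number"}},"required":["plan"]}

```bash
mkdir -p pics; ls; cat > h.py <<'E'
import numpy as np, cv2
from scipy.spatial.transform import Rotation as R
from station import telemetry, eyes, ctrl
def cloud(p, pose=None):
    z=p["range_z"]; K=np.array(p["K"]); v,u=np.mgrid[:480,:640]
    P=np.stack([(u-K[0,2])/K[0,0]*z,(v-K[1,2])/K[1,1]*z,z],-1)
    T=np.array(p["pose"]) if pose is None else pose
    return P@T[:3,:3].T+T[:3,3]
def tcp():
    o=telemetry.get_obs(); T=np.eye(4); T[:3,:3]=R.from_rotvec(o["tool_rot"]).as_matrix(); T[:3,3]=o["tool_pos"]; return T,o
def wrist():
    T,o=tcp(); p=eyes.get_image("wrist"); return p,T@np.array(p["hand_eye"])
E
python3 - <<'E'
from h import *
T,o=tcp(); print(o, ctrl.pinch_z); print(T)
for n in ["top","scene"]:
    p=eyes.get_image(n); cv2.imwrite(f"pics/{n}0.png",p["img"]); C=cloud(p)
    print(n,np.array(p["pose"]).round(3).tolist())
    for t in ["dock","plug","drive","parts_tray","latch","puck_tin","stapler","cup","tape_roll"]:
        r=eyes.outline_of(t,p)[:1]
        for d in r:
            m=d["region"]&(p["range_z"]>0); q=C[m]; print(t,round(d["confidence"],2),np.array(d["box"]).round(),np.median(q,0).round(3) if len(q) else None, np.percentile(q,[2,98],axis=0).round(3).tolist() if len(q) else None)
    for t in ["dock","pocket","plug","drive","parts_tray","latch_grip"]:
        for d in eyes.tip_of(t,p)[:1]:
            u,v=map(int,np.round(d["point"])); print("tip",t,round(d["confidence"],2),u,v,C[v,u].round(3) if 0<=u<640 and 0<=v<480 else "")
E
```

```text
pics
{'t': 0.0, 'q': array([-1.33901314e+00,  5.33262224e-02,  1.61430431e+00,  3.11783736e-05,
        1.47597007e+00, -1.19035665e-01]), 'dq': array([ 6.83400034e-04,  9.56213541e-04, -3.69402639e-04, -4.60328532e-04,
        7.66031969e-05, -1.27780162e-03]), 'effort': array([-8.44649130e-04, -3.93682659e+01, -3.70179677e+01, -1.46941870e-04,
        7.22139506e-03, -8.47683577e-07]), 'tool_pos': array([ 0.21471126, -0.58667121,  0.40347549]), 'tool_rot': array([-3.09141056e+00, -5.47888631e-01,  1.28957388e-04]), 'contact_force': array([ 0.28613596,  0.90716146, -1.02758835]), 'wrist_torque': array([-0.02767218, -0.02439394, -0.00799247]), 'grip_force': 0.0, 'opening': 0.08587973672936171} 0.1547
[[ 9.39092700e-01  3.43663666e-01 -4.31042527e-04  2.14711263e-01]
 [ 3.43663831e-01 -9.39090690e-01  1.96137471e-03 -5.86671207e-01]
 [ 2.69265199e-04 -1.99004640e-03 -9.99997984e-01  4.03475491e-01]
 [ 0.00000000e+00  0.00000000e+00  0.00000000e+00  1.00000000e+00]]
top [[-0.004, -0.998, 0.067, 0.496], [-1.0, 0.004, -0.01, -0.047], [0.01, -0.067, -0.998, 1.223], [0.0, 0.0, 0.0, 1.0]]
p
[... 1514 characters left out ...]
443, 0.025]]
latch 0.52 [372. 225. 388. 242.] [ 0.546 -0.203  0.052] [[0.524, -0.217, 0.044], [0.575, -0.185, 0.072]]
puck_tin 0.58 [154. 317. 190. 348.] [0.583 0.375 0.034] [[0.563, 0.342, 0.009], [0.623, 0.404, 0.038]]
stapler 0.86 [218. 238. 264. 264.] [0.76  0.09  0.022] [[0.75, 0.027, 0.0], [0.774, 0.148, 0.04]]
tape_roll 0.95 [484. 240. 516. 260.] [ 0.341 -0.434  0.013] [[0.305, -0.479, -0.003], [0.385, -0.398, 0.021]]
tip dock 0.77 336 267 [ 0.53  -0.038  0.037]
tip pocket 0.7 298 270 [0.559 0.054 0.056]
tip plug 0.72 363 254 [ 0.54  -0.136  0.024]
tip drive 0.59 300 269 [0.563 0.046 0.052]
tip parts_tray 0.98 205 355 [0.501 0.341 0.007]
tip latch_grip 0.42 315 212 [ 0.76 -0.15  0.04]
```

```bash
python3 - <<'E'
import cv2
a=cv2.imread("pics/top0.png")[120:345,100:500]; cv2.imwrite("pics/t0c.png",cv2.resize(a,(800,450),interpolation=cv2.INTER_CUBIC))
E
```

```text
(no output)
```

View pics/t0c.png

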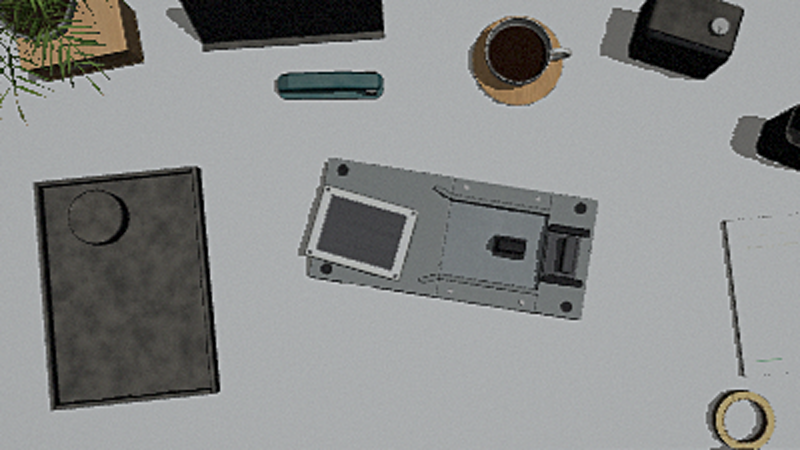

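The picture shows the dock lying left to right. The drive is on the deck at crop (362,232), the plug at (508,246) and the latch at (565,250). The tray is on the left with the tin in its far half (98,215). I'll get a closer look with the wrist camera.

```bash
cat >> h.py <<'E'
def go(xyz, yaw=None, n=None):
    """rows for a target TCP xyz and yaw (rad) of tool y-axis in world"""
    T,o=tcp(); d=T[:3,:3].T@(np.array(xyz)-T[:3,3])
    cur=np.arctan2(T[1,1],T[0,1]); r=0 if yaw is None else -((yaw-cur+np.pi)%(2*np.pi)-np.pi)
    print("shift",d.round(4),"roll",round(r,4),"rows>=",max(np.linalg.norm(d)/.0417,abs(r)/.125).__ceil__(), "yaw now",round(np.degrees(cur),2),"q",o["q"].round(2))
E
python3 - <<'E'
from h import *
p,Tc=wrist(); print(np.array(p["hand_eye"]).round(3)); print(p["K"])
go([0.50,-0.10,0.45],np.radians(-8.3))
E
```

```text
[[-0.    -0.947 -0.32   0.082]
 [ 1.    -0.    -0.001 -0.001]
 [ 0.001 -0.32   0.947  0.029]
 [ 0.     0.     0.     1.   ]]
[[385.7111562    0.         319.77154578]
 [  0.         385.7111562  236.93562795]
 [  0.           0.           1.        ]]
shift [ 0.4352 -0.3592 -0.0453] roll -1.0751 rows>= 14 yaw now -69.9 q [-1.34  0.05  1.61 -0.    1.48 -0.12]
```

```bash
python3 - <<'E'
from h import *
go([0.57,-0.02,0.43],np.radians(-8.3))
E
```

```text
shift [ 0.5284 -0.4103 -0.0253] roll -1.0751 rows>= 17 yaw now -69.9 q [-1.34  0.05  1.61 -0.    1.48 -0.12]
```

>>> {"api": "apply_moves", "payload": {"plan": [[0.05,0.528,-0.41,-0.025,-1.075],[0.05,0.528,-0.41,-0.025,-1.075],[0.05,0.528,-0.41,-0.025,-1.075],[0.05,0.528,-0.41,-0.025,-1.075],[0.05,0.528,-0.41,-0.025,-1.075],[0.05,0.528,-0.41,-0.025,-1.075],[0.05,0.528,-0.41,-0.025,-1.075],[0.05,0.528,-0.41,-0.025,-1.075],[0.05,0.528,-0.41,-0.025,-1.075],[0.05,0.528,-0.41,-0.025,-1.075],[0.05,0.528,-0.41,-0.025,-1.075],[0.05,0.528,-0.41,-0.025,-1.075]]}}

```text
t: 2.65
tool_pos: [0.4807, -0.1615, 0.4239]
tool_rot: [2.376, 2.054, 0.001]
contact_force: [0.7, -1.0, 0.6]
opening: 0.0498
grip_force: 0.0
```

```bash
python3 - <<'E'
from h import *
go([0.57,-0.02,0.43],np.radians(-8.3))
E
```

```text
shift [ 0.1529  0.068  -0.0061] roll -0.0001 rows>= 5 yaw now -8.31 q [-0.47 -0.25  1.86 -0.    1.53 -0.33]
```

>>> {"api": "apply_moves", "payload": {"plan": [[0.04,0.153,0.068,-0.006,0],[0.04,0.153,0.068,-0.006,0],[0.04,0.153,0.068,-0.006,0],[0.04,0.153,0.068,-0.006,0],[0.04,0.153,0.068,-0.006,0],[0.04,0.153,0.068,-0.006,0]]}}

```text
t: 3.15
tool_pos: [0.5702, -0.02, 0.4293]
tool_rot: [-2.372, -2.059, 0.001]
contact_force: [0.6, -0.4, -0.3]
opening: 0.0401
grip_force: 0.0
```

```bash
python3 - <<'E'
from h import *
p,Tc=wrist(); C=cloud(p,Tc); np.savez("w1.npz",C=C,img=p["img"],K=p["K"],Tc=Tc); cv2.imwrite("pics/w1.png",p["img"])
print(tcp()[0].round(4).tolist())
for t in ["dock","plug","drive","latch"]:
    for d in eyes.outline_of(t,p)[:1]:
        m=d["region"]&(p["range_z"]>0); q=C[m]; np.save(f"m_{t}.npy",d["region"])
        print(t,round(d["confidence"],2),np.array(d["box"]).round(),np.median(q,0).round(4), np.percentile(q,[2,98],axis=0).round(3).tolist())
        z=np.percentile(q[:,2],80) if t!="dock" else .036
        top=m&(abs(C[...,2]-z)<.006); c=C[top][:,:2].astype(np.float32)*1000
        (cx,cy),(w,h),a=cv2.minAreaRect(c); print("   rect at z",round(z,4),cx,cy,w,h,a)
for t in ["dock","pocket","plug","drive","latch_grip"]:
    for d in eyes.tip_of(t,p)[:1]:
        u,v=map(int,np.round(d["point"])); print("tip",t,round(d["confidence"],2),u,v,C[v,u].round(4) if 0<=u<640 and 0<=v<480 else "")
E
```

```text
[[0.1427, 0.9898, -0.0007, 0.5697], [0.9898, -0.1427, -0.0004, -0.0213], [-0.0005, -0.0006, -1.0, 0.4292], [0.0, 0.0, 0.0, 1.0]]
dock 0.74 [247.  66. 416. 396.] [ 0.5687 -0.0767  0.0369] [[0.494, -0.229, 0.024], [0.657, 0.083, 0.067]]
   rect at z 0.036 568.2416381835938 -75.87474060058594 340.7794494628906 150.38070678710938 80.76239013671875
plug 0.73 [312. 290. 338. 340.] [ 0.5576 -0.137   0.0455] [[0.544, -0.166, 0.025], [0.57, -0.124, 0.063]]
   rect at z 0.0617 557.0425415039062 -143.76136779785156 33.922340393066406 13.828655242919922 79.01822662353516
drive 0.84 [259.  56. 380. 210.] [0.5751 0.0431 0.0554] [[0.527, -0.02, 0.053], [0.624, 0.098, 0.057]]
   rect at z 0.0561 574.6036376953125 37.91200256347656 120.18594360351562 90.15634155273438 73.99451446533203
latch 0.67 [298. 352. 349. 393.] [ 0.5474 -0.2047  0.0513] [[0.522, -0.22, 0.047], [0.572, -0.185, 0.073]]
   rect at z 0.0709 545.9520263671875 -212.1642303466797 15.055418014526367 43.06679153442383 80.0562515258789
tip dock 0.9 331 238 [ 0.5747 -0.0617  0.0363]
tip pocket 0.91 322 292 [ 0.557  -0.1235  0.0282]
tip plug 0.97 326 301 [ 0.5606 -0.1274  0.0421]
tip drive 0.61 315 134 [0.5739 0.0408 0.0547]
tip latch_grip 0.65 323 391 [ 0.5452 -0.214   0.0724]
```

View pics/w1.png

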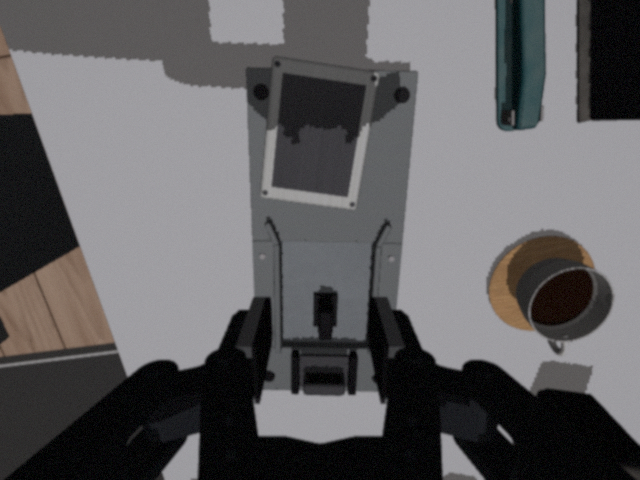

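Everything agrees with the given sizes. The dock centre is at (568,-76) with yaw -9.2°, the plug at (557,-144), the latch grip at dock y -138, and the drive at dock (-12,113) skewed -6.8°. In the picture the plug is at (325,305) and the latch at (323,378). Next I'll go to the plug.

```bash
python3 - <<'E'
from h import *
go([0.557,-0.1443,0.27],np.radians(-9.24))
E
```

```text
shift [-0.1222  0.0056  0.1595] roll 0.0151 rows>= 5 yaw now -8.37 q [-0.17 -0.09  1.71  0.    1.52 -0.02]
```

>>> {"api": "apply_moves", "payload": {"plan": [[0.04,-0.122,0.0055,0.04,0.015],[0.04,-0.122,0.0055,0.08,0.015],[0.04,-0.122,0.0055,0.12,0.015],[0.04,-0.122,0.0055,0.159,0.015],[0.04,-0.122,0.0055,0.159,0.015],[0.04,-0.122,0.0055,0.159,0.015],[0.04,-0.122,0.0055,0.159,0.015]]}}

```text
t: 4.23
tool_pos: [0.5558, -0.1437, 0.267]
tool_rot: [-2.389, -2.03, 0.005]
contact_force: [-0.0, 0.5, 0.1]
opening: 0.0401
grip_force: 0.0
```

```bash
python3 - <<'E'
from h import *
go([0.557,-0.1443,0.207],np.radians(-9.24))
E
```

```text
shift [-0.0005  0.0017  0.06  ] roll -0.0005 rows>= 2 yaw now -9.27 q [-0.38  0.06  1.85  0.    1.24 -0.22]
```

>>> {"api": "apply_moves", "payload": {"plan": [[0.04,-0.0005,0.001,0.02,0],[0.04,-0.0005,0.001,0.04,0],[0.04,-0.0005,0.001,0.059,0],[0.04,-0.0005,0.001,0.059,0],[0.0,-0.0005,0.001,0.059,0],[0.0,-0.0005,0.001,0.059,0],[0.0,-0.0005,0.001,0.059,0],[0.0,-0.0005,0.001,0.059,0],[0.0,-0.0005,0.001,0.059,0],[0.0,-0.0005,0.001,0.059,0]], "newtons": 60}}

```text
t: 5.07
tool_pos: [0.5593, -0.1442, 0.2145]
tool_rot: [2.389, 2.035, 0.003]
contact_force: [-2.9, 1.1, 6.1]
opening: 0.0128
grip_force: 61.4
```

>>> {"api": "apply_moves", "payload": {"plan": [[0.0,0,0,-0.008,0],[0.0,0,0,-0.016,0],[0.0,0,0,-0.024,0],[0.0,0,0,-0.032,0],[0.0,0,0,-0.04,0],[0.0,0,0,-0.05,0],[0.0,0,0,-0.06,0],[0.0,0,0,-0.06,0]]}}

```text
t: 5.73
tool_pos: [0.5591, -0.1445, 0.2746]
tool_rot: [2.388, 2.034, 0.004]
contact_force: [0.4, -0.3, 0.4]
opening: 0.0128
grip_force: 60.5
```

```bash
python3 - <<'E'
from h import *
T,o=tcp(); print(o["tool_pos"],o["contact_force"],o["opening"],o["grip_force"])
p,Tc=wrist(); C=cloud(p,Tc); cv2.imwrite("pics/w2.png",p["img"])
for d in eyes.outline_of("plug",p)[:2]:
    q=C[d["region"]&(p["range_z"]>0)]; print(d["confidence"],d["box"],np.percentile(q,[2,50,98],axis=0).round(3).tolist())
E
```

```text
[ 0.55912078 -0.14448473  0.27462359] [ 0.43535596 -0.2642141   0.38265996] 0.012844564442813029 60.54538607597351
0.8 [290.0, 255.8, 347.8, 380.3] [[0.549, -0.16, 0.087], [0.56, -0.134, 0.121], [0.572, -0.125, 0.123]]
```

View pics/w2.png

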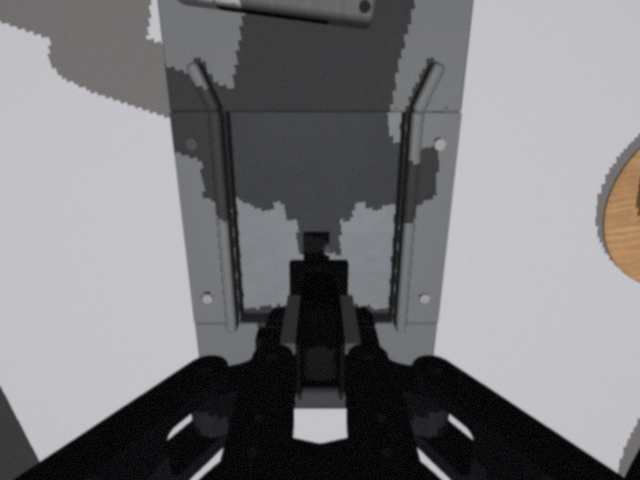

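The plug is out of the socket: at (318,285) it hangs in the pads and the empty socket shows at (316,243). Its underside is about 207 mm below the TCP. I'll carry it to the tray's near half.

```bash
python3 - <<'E'
from h import *
go([0.44,0.33,0.33],None)
E
```

```text
shift [ 0.4493 -0.1924 -0.0582] roll 0 rows>= 12 yaw now -9.17 q [-0.38  0.06  1.84 -0.    1.24 -0.22]
```

>>> {"api": "apply_moves", "payload": {"plan": [[0.0,0.01,-0.004,-0.035,0],[0.0,0.045,-0.019,-0.055,0],[0.0,0.083,-0.036,-0.055,0],[0.0,0.121,-0.052,-0.055,0],[0.0,0.159,-0.068,-0.055,0],[0.0,0.197,-0.084,-0.055,0],[0.0,0.235,-0.1,-0.055,0],[0.0,0.273,-0.117,-0.055,0],[0.0,0.311,-0.133,-0.055,0],[0.0,0.349,-0.15,-0.055,0],[0.0,0.387,-0.166,-0.055,0],[0.0,0.42,-0.18,-0.055,0]]}}

```text
t: 6.83
tool_pos: [0.446, 0.3013, 0.3256]
tool_rot: [-2.39, -2.038, 0.001]
contact_force: [0.1, 0.7, -0.7]
opening: 0.0124
grip_force: 60.6
```

```bash
python3 - <<'E'
from h import *
go([0.44,0.33,0.214],None)
E
```

```text
shift [ 0.0274 -0.0104  0.1116] roll 0 rows>= 3 yaw now -9.11 q [ 0.46 -0.09  1.89  0.    1.34  0.61]
```

>>> {"api": "apply_moves", "payload": {"plan": [[0.0,0.027,-0.01,0.03,0],[0.0,0.027,-0.01,0.06,0],[0.0,0.027,-0.01,0.085,0],[0.0,0.027,-0.01,0.1,0],[0.0,0.027,-0.01,0.105,0],[0.0,0.027,-0.01,0.108,0],[0.0,0.027,-0.01,0.108,0]]}}

```text
t: 7.42
tool_pos: [0.4419, 0.3273, 0.2182]
tool_rot: [-2.392, -2.036, 0.001]
contact_force: [-1.5, -0.3, -0.4]
opening: 0.0123
grip_force: 60.5
```

>>> {"api": "apply_moves", "payload": {"plan": [[0.0,0,0,0.0015,0],[0.0,0,0,0.003,0],[0.0,0,0,0.0045,0],[0.0,0,0,0.005,0],[0.0,0,0,0.005,0]]}}

```text
t: 7.83
tool_pos: [0.4419, 0.3274, 0.2137]
tool_rot: [2.392, 2.037, 0.001]
contact_force: [0.7, -0.6, -0.0]
opening: 0.0127
grip_force: 60.5
```

>>> {"api": "apply_moves", "payload": {"plan": [[0.0,0,0,0.001,0],[0.0,0,0,0.002,0],[0.0,0,0,0.003,0],[0.0,0,0,0.003,0]]}}

```text
t: 8.17
tool_pos: [0.4425, 0.3278, 0.2133]
tool_rot: [2.392, 2.037, -0.001]
contact_force: [-6.3, -3.7, 15.1]
opening: 0.0129
grip_force: 62.9
```

Contact. I'll ease off slightly, release and rise.

>>> {"api": "apply_moves", "payload": {"plan": [[0.0,0,0,-0.002,0],[0.015,0,0,-0.002,0],[0.02,0,0,-0.002,0],[0.03,0,0,-0.002,0],[0.04,0,0,-0.002,0],[0.05,0,0,-0.002,0],[0.05,0,0,-0.002,0],[0.05,0,0,-0.02,0],[0.05,0,0,-0.05,0],[0.05,0,0,-0.09,0],[0.05,0,0,-0.11,0],[0.05,0,0,-0.11,0]]}}

```text
t: 9.17
tool_pos: [0.4435, 0.3284, 0.3272]
tool_rot: [2.39, 2.035, 0.018]
contact_force: [-0.4, 0.2, 1.2]
opening: 0.05
grip_force: 0.0
```

```bash
python3 - <<'E'
from h import *
p,Tc=wrist(); C=cloud(p,Tc)
for d in eyes.outline_of("plug",p)[:2]:
    q=C[d["region"]&(p["range_z"]>0)]; print(d["confidence"],d["box"],np.percentile(q,[2,50,98],axis=0).round(3).tolist())
print(telemetry.get_obs()["contact_force"])
# drive goal frame
a=np.radians(-9.24); Rz=np.array([[np.cos(a),-np.sin(a)],[np.sin(a),np.cos(a)]])
for n,pt in dict(pre=(-12,195),front=(0,-50.5)).items(): print(n,Rz@np.array(pt)+[568.2,-75.9])
E
```

```text
0.92 [299.4, 203.4, 332.7, 270.0] [[0.429, 0.308, 0.008], [0.443, 0.332, 0.053], [0.456, 0.347, 0.062]]
[ 0.92475562  0.38321262 -0.89399097]
pre [587.66691558 118.49660285]
front [ 560.09119986 -125.74473252]
```

The plug stands upright in the tray, its top at 62 mm. Next I'll put the drive right: square and centre it by pushing its -x long face sideways with both fingers.

```bash
cat >> h.py <<'E'
A=np.radians(-9.24); Rz=np.array([[np.cos(A),-np.sin(A)],[np.sin(A),np.cos(A)]]); O=np.array([.5682,-.0759])
def d2w(x,y,z): return np.r_[Rz@np.array([x,y])/1000+O, z/1000]
def w2d(P): P=np.asarray(P); return np.concatenate([(P[...,:2]-O)@Rz*1000,P[...,2:]*1000],-1)
def fingers(p,T):
    z=p["range_z"]; P=cloud(p,np.array(p["hand_eye"]))
    m=(z>0)&(P[...,2]>.12)&(P[...,2]<.18)&(abs(P[...,0])<.03)&(abs(P[...,1])<.065); q=P[m]*1000
    for s in (-1,1):
        w=q[q[:,1]*s>0]; print("finger",s,len(w),np.percentile(w,[1,99],axis=0).round(1).tolist() if len(w) else "")
E
python3 - <<'E'
from h import *
print(d2w(-90,113,300)); go(d2w(-90,113,300),A-np.pi/2)
E
```

```text
[0.49751225 0.05008508 0.3       ]
shift [-0.2651  0.0989  0.0212] roll 1.5721 rows>= 13 yaw now -9.17 q [ 0.5  -0.06  1.87 -0.    1.33  0.66]
```

>>> {"api": "apply_moves", "payload": {"plan": [[0.075,-0.03,0.01,0.0,0.1],[0.075,-0.055,0.02,0.0,0.22],[0.075,-0.08,0.03,0.0,0.34],[0.075,-0.105,0.04,0.0,0.46],[0.075,-0.13,0.05,0.0,0.58],[0.075,-0.155,0.06,0.0,0.7],[0.075,-0.18,0.07,0.0,0.82],[0.075,-0.205,0.08,0.0,0.94],[0.075,-0.23,0.09,0.01,1.06],[0.075,-0.25,0.095,0.015,1.18],[0.075,-0.265,0.099,0.02,1.3],[0.075,-0.265,0.099,0.021,1.42]]}}

```text
t: 10.27
tool_pos: [0.4964, 0.0478, 0.2957]
tool_rot: [3.141, -0.029, -0.009]
contact_force: [-0.4, -0.2, -0.1]
opening: 0.0755
grip_force: 0.0
```

```bash
python3 - <<'E'
from h import *
T,o=tcp(); print(w2d(T[:3,3])); go(d2w(-90,113,240),A-np.pi/2)
p,Tc=wrist(); fingers(p,T); C=cloud(p,Tc)
E
```

```text
[-90.70064293 110.54127642 295.71857141]
shift [ 0.0014 -0.0024  0.0557] roll 0.1429 rows>= 2 yaw now -91.05 q [-0.05 -0.16  2.   -0.    1.3   1.54]
finger -1 4119 [[-10.5, -52.1, 120.4], [12.2, -38.0, 161.3]]
finger 1 4127 [[-10.5, 36.3, 120.4], [12.1, 50.4, 161.0]]
```

>>> {"api": "apply_moves", "payload": {"plan": [[0.075,0.0014,-0.0024,0.02,0.07],[0.075,0.0014,-0.0024,0.045,0.143],[0.075,0.0014,-0.0024,0.07,0.143],[0.075,0.0014,-0.0024,0.091,0.143],[0.075,0.0014,-0.0024,0.091,0.143],[0.075,0.0014,-0.0024,0.091,0.143]]}}

```text
t: 10.82
tool_pos: [0.4974, 0.0528, 0.206]
tool_rot: [3.133, -0.236, -0.009]
contact_force: [1.1, -0.1, -0.2]
opening: 0.075
grip_force: 0.0
```

```bash
python3 - <<'E'
from h import *
T,o=tcp(); print(w2d(T[:3,3]),o["contact_force"]); go(d2w(-57,113,204),A-np.pi/2)
p,Tc=wrist(); fingers(p,T); C=cloud(p,Tc)
for d in eyes.outline_of("drive",p)[:1]:
    m=d["region"]&(abs(C[...,2]-.055)<.006); r=cv2.minAreaRect(w2d(C[m])[:,:2].astype(np.float32)); print(d["confidence"],r)
E
```

```text
[-90.50185775 115.64460906 206.03575823] [ 1.09779258 -0.11530788 -0.23162495]
shift [0.0335 0.003  0.0018] roll 0.011 rows>= 1 yaw now -98.61 q [-0.04 -0.03  2.05  0.    1.13  1.68]
finger -1 7947 [[-9.9, -53.2, 121.0], [29.7, -1.0, 169.8]]
finger 1 7219 [[-10.2, 1.0, 120.8], [28.4, 63.0, 169.8]]
0.85 ((-15.173120498657227, 113.68235778808594), (119.6937255859375, 82.99835205078125), 83.2491683959961)
```

>>> {"api": "apply_moves", "payload": {"plan": [[0.075,0.004,0.003,0.002,0.011],[0.075,0.008,0.003,0.002,0.011],[0.075,0.012,0.003,0.002,0.011],[0.075,0.015,0.003,0.002,0.011],[0.075,0.018,0.003,0.002,0.011],[0.075,0.02,0.003,0.002,0.011],[0.075,0.022,0.003,0.002,0.011],[0.075,0.024,0.003,0.002,0.011],[0.075,0.026,0.003,0.002,0.011],[0.075,0.028,0.003,0.002,0.011],[0.075,0.03,0.003,0.002,0.011],[0.075,0.032,0.003,0.002,0.011]]}}

```text
t: 11.92
tool_pos: [0.5301, 0.0446, 0.2062]
tool_rot: [-3.131, 0.256, 0.0]
contact_force: [-2.9, -0.2, 0.7]
opening: 0.075
grip_force: 1.4
```

```bash
cat >> h.py <<'E'
def drive(zt=.055):
    for n in ("wrist","top"):
        if n=="wrist": p,Tc=wrist(); C=cloud(p,Tc)
        else: p=eyes.get_image(n); C=cloud(p)
        for d in eyes.outline_of("drive",p)[:1]:
            m=d["region"]&(abs(C[...,2]-zt)<.007); c,s,a=cv2.minAreaRect(w2d(C[m])[:,:2].astype(np.float32)); print(n,round(d["confidence"],2),np.round(c,1),np.round(s,1),round(a,1), "z",np.percentile(C[d["region"]][:,2],[5,50,95]).round(4))
E
python3 - <<'E'
from h import *
T,o=tcp(); print(w2d(T[:3,3]),o["contact_force"]); go(d2w(-57,113,204),A-np.pi/2); drive()
E
```

```text
[-56.98802046 112.81871841 206.21031836] [-2.94034608 -0.24499892  0.7259941 ]
shift [-0.     -0.0002  0.0022] roll -0.0019 rows>= 1 yaw now -99.35 q [-0.06  0.05  1.98  0.    1.12  1.68]
wrist 0.73 [ -1.3 117.8] [119.8  89.9] 89.9 z [0.0543 0.0555 0.0566]
top 0.89 [ 16.7 116.9] [121.  59.] 88.9 z [0.0403 0.0551 0.0596]
```

The drive is square now (89.9°) and 1.3 mm off the middle. I'll nudge that out, back off and go round to its +y end.

>>> {"api": "apply_moves", "payload": {"plan": [[0.075,0.0013,0,0,0],[0.075,0.0013,0,0,0],[0.075,-0.004,0,0,0],[0.075,-0.015,0,0,0],[0.075,-0.02,0,-0.02,0],[0.075,-0.02,0,-0.055,0],[0.05,-0.02,0,-0.09,0],[0.045,-0.02,0,-0.09,0]]}}

```text
t: 12.78
tool_pos: [0.5127, 0.0479, 0.3048]
tool_rot: [-3.131, 0.256, -0.024]
contact_force: [1.4, 0.3, 1.1]
opening: 0.0526
grip_force: 0.0
```

```bash
python3 - <<'E'
from h import *
T,o=tcp(); print(w2d(T[:3,3])); go(d2w(0,205,295),A); drive()
E
```

```text
[-74.67885081 113.24397843 304.78156532]
shift [ 0.0744 -0.0919  0.0111] roll -1.5725 rows>= 13 yaw now -99.33 q [-0.05 -0.13  1.97  0.    1.29  1.68]
wrist 0.68 [-1.000e-01  1.178e+02] [ 89.9 120.6] 0.1 z [0.0542 0.0555 0.0567]
top 0.82 [  3.6 117.3] [ 85.5 120. ] 0.1 z [0.0506 0.0551 0.0588]
```

>>> {"api": "apply_moves", "payload": {"plan": [[0.045,0.007,-0.008,0.0,-0.12],[0.045,0.014,-0.016,0.0,-0.24],[0.045,0.021,-0.024,0.0,-0.36],[0.045,0.028,-0.032,0.0,-0.48],[0.045,0.035,-0.04,0.0,-0.6],[0.045,0.042,-0.05,0.0,-0.72],[0.045,0.049,-0.06,0.0,-0.84],[0.045,0.056,-0.07,0.0,-0.96],[0.045,0.062,-0.078,0.0,-1.08],[0.045,0.068,-0.085,0.0,-1.2],[0.045,0.074,-0.092,0.0,-1.32],[0.045,0.074,-0.092,0.0,-1.44]]}}

```text
t: 13.98
tool_pos: [0.5984, 0.1273, 0.2939]
tool_rot: [-2.515, -1.879, 0.004]
contact_force: [-0.4, 0.2, -0.6]
opening: 0.0452
grip_force: 0.0
```

```bash
python3 - <<'E'
from h import *
T,o=tcp(); print(w2d(T[:3,3])); go(d2w(0,205,212),A)
p,Tc=wrist(); fingers(p,T)
E
```

```text
[ -2.87212758 205.45096046 293.8700088 ]
shift [-0.      0.0031  0.0819] roll -0.1261 rows>= 2 yaw now -16.46 q [0.09 0.11 1.74 0.   1.29 0.38]
finger -1 4563 [[-9.4, -52.4, 120.2], [14.5, -22.9, 167.2]]
finger 1 4583 [[-9.4, 21.7, 120.2], [14.5, 51.1, 167.1]]
```

>>> {"api": "apply_moves", "payload": {"plan": [[0.045,0,0.003,0.02,-0.1],[0.045,0,0.003,0.05,-0.126],[0.045,0,0.003,0.075,-0.126],[0.045,0,0.003,0.085,-0.126],[0.045,0,0.003,0.085,-0.126],[0.045,0,0.003,0.085,-0.126]]}}

```text
t: 14.53
tool_pos: [0.6007, 0.1256, 0.2104]
tool_rot: [-2.4, -2.025, 0.003]
contact_force: [0.5, 0.8, -0.4]
opening: 0.045
grip_force: 0.0
```

```bash
python3 - <<'E'
from h import *
T,o=tcp(); print(w2d(T[:3,3]),o["contact_force"]); go(d2w(0,80,209),A)
E
```

```text
[ -0.32582417 204.14616375 210.44657939] [ 0.45179862  0.81914862 -0.44750485]
shift [-0.1241  0.0013  0.0015] roll -0.0079 rows>= 3 yaw now -9.69 q [ 0.09  0.22  1.78 -0.    1.15  0.25]
```

>>> {"api": "apply_moves", "payload": {"plan": [[0.045,-0.006,0.0005,0.0015,-0.008],[0.045,-0.012,0.0005,0.0015,-0.008],[0.045,-0.018,0.0005,0.0015,-0.008],[0.045,-0.025,0.0005,0.0015,-0.008],[0.045,-0.032,0.0005,0.0015,-0.008],[0.045,-0.039,0.0005,0.0015,-0.008],[0.045,-0.046,0.0005,0.0015,-0.008],[0.045,-0.053,0.0005,0.0015,-0.008],[0.045,-0.06,0.0005,0.0015,-0.008],[0.045,-0.067,0.0005,0.0015,-0.008],[0.045,-0.074,0.0005,0.0015,-0.008],[0.045,-0.08,0.0005,0.0015,-0.008]]}}

```text
t: 15.53
tool_pos: [0.5887, 0.0464, 0.2114]
tool_rot: [2.392, 2.036, 0.005]
contact_force: [1.1, 4.4, 4.1]
opening: 0.045
grip_force: 2.6
```

```bash
python3 - <<'E'
from h import *
T,o=tcp(); print(w2d(T[:3,3]),o["contact_force"]); go(d2w(0,60,209),A); drive()
E
```

```text
[  0.59262658 123.95800599 211.38946923] [1.14046698 4.44333291 4.06355678]
shift [-0.064  -0.0006  0.0023] roll 0.0008 rows>= 2 yaw now -9.2 q [-0.05  0.17  1.83  0.    1.14  0.11]
wrist 0.75 [ 0.6 94.2] [58.1 42.4] 0.1 z [0.0436 0.0553 0.0563]
top 0.57 [ 0.8 52.2] [119.5  90.3] 89.6 z [0.0511 0.0552 0.0591]
```

>>> {"api": "apply_moves", "payload": {"plan": [[0.045,-0.006,-0.0005,0.0015,0],[0.045,-0.012,-0.0005,0.0015,0],[0.045,-0.018,-0.0005,0.0015,0],[0.045,-0.024,-0.0005,0.0015,0],[0.045,-0.03,-0.0005,0.0015,0],[0.045,-0.036,-0.0005,0.0015,0],[0.045,-0.042,-0.0005,0.0015,0],[0.045,-0.047,-0.0005,0.0015,0],[0.045,-0.052,-0.0005,0.0015,0],[0.045,-0.057,-0.0005,0.0015,0],[0.045,-0.062,-0.0005,0.0015,0]]}}

```text
t: 16.65
tool_pos: [0.5778, -0.0148, 0.2085]
tool_rot: [-2.392, -2.037, -0.0]
contact_force: [0.2, 5.3, 2.8]
opening: 0.0453
grip_force: 2.2
```

```bash
python3 - <<'E'
from h import *
T,o=tcp(); print(w2d(T[:3,3]),o["contact_force"]); go(d2w(0,20,209),A); drive()
cv2.imwrite("pics/w3.png",eyes.get_image("wrist")["img"])
E
```

```text
[ -0.37418591  61.87025949 208.52793409] [0.18954663 5.27393342 2.84210679]
shift [-0.0419  0.0003 -0.0005] roll 0.0012 rows>= 2 yaw now -9.17 q [-0.15  0.14  1.86  0.    1.13  0.01]
wrist 0.82 [-0.5 33.5] [39.1 56.7] 89.3 z [0.0434 0.0554 0.0564]
top 0.87 [-1.  -9.4] [113.   93.2] 89.3 z [0.0415 0.0482 0.0591]
```

View pics/w3.png

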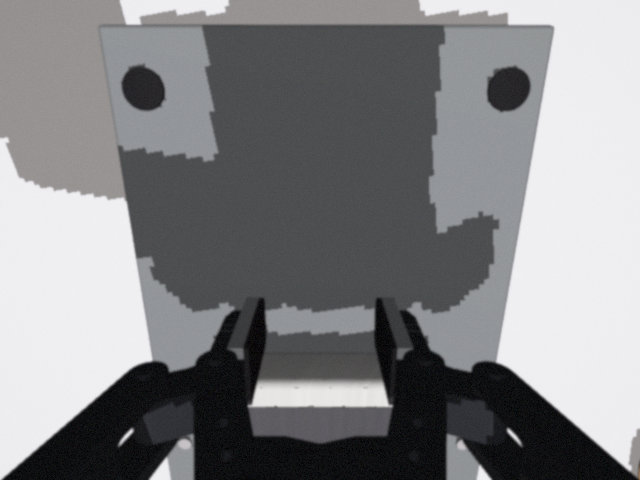

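The drive's white rear face is square against both fingers at (318,375), and its nose has tipped into the pocket. I'll carry on.

>>> {"api": "apply_moves", "payload": {"plan": [[0.045,-0.005,0.0003,0,0],[0.045,-0.01,0.0003,0,0],[0.045,-0.015,0.0003,0,0],[0.045,-0.02,0.0003,0,0],[0.045,-0.024,0.0003,0,0],[0.045,-0.028,0.0003,0,0],[0.045,-0.031,0.0003,0,0],[0.045,-0.034,0.0003,0,0],[0.045,-0.036,0.0003,0,0],[0.045,-0.037,0.0003,0,0]]}}

```text
t: 17.73
tool_pos: [0.5722, -0.0512, 0.2084]
tool_rot: [-2.392, -2.037, -0.0]
contact_force: [0.5, 1.8, -1.4]
opening: 0.0449
grip_force: 0.8
```

```bash
python3 - <<'E'
from h import *
T,o=tcp(); print(w2d(T[:3,3]),o["contact_force"]); go(d2w(0,20,208),A); drive(.045)
E
```

```text
[-5.91956633e-02  2.50459732e+01  2.08407510e+02] [ 0.50235936  1.77850084 -1.42860413]
shift [-0.005   0.0001  0.0004] roll 0.0011 rows>= 1 yaw now -9.18 q [-0.22  0.14  1.87  0.    1.13 -0.06]
wrist 0.84 [-0.4 -5.7] [43.4 55.9] 89.6 z [0.0431 0.0535 0.0554]
top 0.56 [  1.2 -46.5] [ 90.2 118.8] 0.2 z [0.0409 0.0461 0.0539]
```

>>> {"api": "apply_moves", "payload": {"plan": [[0.045,-0.001,0,0.0005,0],[0.045,-0.002,0,0.0005,0],[0.045,-0.003,0,0.0005,0],[0.045,-0.004,0,0.0005,0],[0.045,-0.0045,0,0.0005,0],[0.045,-0.0045,0,0.0005,0]]}}

```text
t: 18.43
tool_pos: [0.5714, -0.0555, 0.2078]
tool_rot: [2.391, 2.037, -0.001]
contact_force: [0.8, 1.3, 1.2]
opening: 0.0451
grip_force: 0.8
```

```bash
python3 - <<'E'
from h import *
T,o=tcp(); print(w2d(T[:3,3]),o["contact_force"]); drive(.042)
E
```

```text
[-1.05633487e-01  2.06328922e+01  2.07754927e+02] [0.79935927 1.30526514 1.21562066]
wrist 0.59 [ -0.2 -13.8] [52.8 62. ] 86.0 z [0.0393 0.0435 0.0444]
top 0.66 [  0.4 -49.8] [ 90.1 121.5] 1.6 z [0.0389 0.0431 0.0473]
```

The drive has dropped flat, with its top reading 43.5 mm against 55.2 on the deck. I'll back off, rise and check.

>>> {"api": "apply_moves", "payload": {"plan": [[0.045,0.004,0,0,0],[0.045,0.01,0,-0.01,0],[0.03,0.015,0,-0.045,0],[0.01,0.015,0,-0.085,0],[0.0,0.015,0,-0.125,0],[0.0,0.015,0,-0.16,0],[0.0,0.015,0,-0.16,0]]}}

```text
t: 19.22
tool_pos: [0.5758, -0.0404, 0.3788]
tool_rot: [2.381, 2.029, 0.015]
contact_force: [0.7, -0.7, 2.0]
opening: -0.0001
grip_force: 0.0
```

```bash
cat > chk.py <<'E'
from h import *
import sys
p,Tc=wrist(); C=cloud(p,Tc); cv2.imwrite(f"pics/{sys.argv[1]}.png",p["img"])
for d in eyes.outline_of("drive",p)[:1]:
    m=cv2.erode(d["region"].astype(np.uint8),np.ones((5,5)))>0; D=w2d(C[m&(p["range_z"]>0)]); D=D[abs(D[:,2]-43)<10]
    c,*_=np.linalg.lstsq(np.c_[D[:,:2],np.ones(len(D))],D[:,2],rcond=None); print("plane slope mm/100mm",(c[:2]*100).round(2),"z",np.median(D[:,2]).round(1),len(D))
    D=w2d(C[d["region"]]); D=D[abs(D[:,2]-43)<7]; print(cv2.minAreaRect(D[:,:2].astype(np.float32)))
W=w2d(C); g=W[(abs(W[...,0])<30)&(W[...,1]<-90)&(W[...,1]>-170)&(W[...,2]>66)&(W[...,2]<76)]
print("latch grip",len(g),cv2.minAreaRect(g[:,:2].astype(np.float32)) if len(g) else "")
T,o=tcp(); print(w2d(T[:3,3]),o["contact_force"])
E
python3 chk.py w4; python3 -c "
from h import *
go(d2w(0,-172,300),A)"
```

```text
plane slope mm/100mm [ 0.08 -0.77] z 43.3 6498
((-0.6012763977050781, -46.389434814453125), (91.08525085449219, 115.87247467041016), 0.8019986152648926)
latch grip 185 ((6.212984085083008, -139.29608154296875), (9.982040405273438, 17.163660049438477), 0.6360996961593628)
[3.09828839e-01 3.61510902e+01 3.71242635e+02] [-0.5223377  -0.13787318 -0.98877777]
shift [-0.2081 -0.001   0.0713] roll 0.0016 rows>= 6 yaw now -9.15 q [-0.2  -0.04  1.76 -0.    1.41 -0.04]
```

View pics/w4.png

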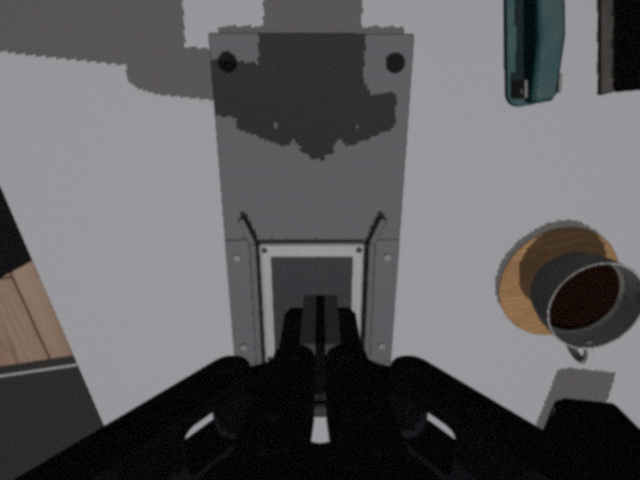

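The drive lies square between the rails, spanning about (262–365, 243–360), and the plane fit is flat. Next is the latch.

>>> {"api": "apply_moves", "payload": {"plan": [[0.0,-0.035,0,0.0,0],[0.0,-0.07,0,0.0,0],[0.0,-0.105,0,0.0,0],[0.0,-0.14,0,0.01,0],[0.0,-0.175,-0.001,0.03,0],[0.0,-0.208,-0.001,0.05,0],[0.0,-0.208,-0.001,0.071,0],[0.0,-0.208,-0.001,0.071,0],[0.0,-0.208,-0.001,0.071,0]]}}

```text
t: 20.07
tool_pos: [0.5387, -0.2451, 0.2936]
tool_rot: [-2.387, -2.032, 0.003]
contact_force: [-0.2, -0.5, 0.2]
opening: 0.0002
grip_force: 0.0
```

```bash
python3 -c "
from h import *
T,o=tcp(); print(w2d(T[:3,3])); go(d2w(0,-172,230),A)"
```

```text
[  -1.97661344 -171.78188186  293.64789555]
shift [-0.0004  0.0024  0.0636] roll 0.0008 rows>= 2 yaw now -9.19 q [-0.55  0.07  1.79  0.    1.29 -0.39]
```

>>> {"api": "apply_moves", "payload": {"plan": [[0.0,0,0.002,0.02,0],[0.0,0,0.002,0.045,0],[0.0,0,0.002,0.063,0],[0.0,0,0.002,0.063,0],[0.0,0.006,0.002,0.063,0],[0.0,0.012,0.002,0.063,0],[0.0,0.018,0.002,0.063,0],[0.0,0.024,0.002,0.063,0],[0.0,0.028,0.002,0.063,0],[0.0,0.032,0.002,0.063,0],[0.0,0.035,0.002,0.063,0],[0.0,0.035,0.002,0.063,0]]}}

```text
t: 21.07
tool_pos: [0.5475, -0.2109, 0.2342]
tool_rot: [2.391, 2.037, 0.001]
contact_force: [0.7, -0.6, -0.0]
opening: 0.0002
grip_force: 0.0
```

```bash
python3 -c "
from h import *
T,o=tcp(); print(w2d(T[:3,3]),o['contact_force']); go(d2w(0,-130,230),A)"
```

```text
[   1.20555634 -136.56244771  234.20622588] [ 0.66120068 -0.60483898 -0.01505305]
shift [ 0.0066 -0.0012  0.0042] roll 0.0018 rows>= 1 yaw now -9.14 q [-0.49  0.13  1.83  0.    1.18 -0.34]
```

>>> {"api": "apply_moves", "payload": {"plan": [[0.0,0.002,-0.001,0.003,0],[0.0,0.004,-0.001,0.003,0],[0.0,0.006,-0.001,0.003,0],[0.0,0.007,-0.001,0.003,0],[0.0,0.007,-0.001,0.003,0]]}}

```text
t: 21.48
tool_pos: [0.5468, -0.2064, 0.2304]
tool_rot: [2.389, 2.035, -0.009]
contact_force: [-2.3, -11.8, -2.1]
opening: -0.0001
grip_force: 6.0
```

>>> {"api": "apply_moves", "payload": {"plan": [[0.0,0.001,0,0,0],[0.0,0.002,0,0,0],[0.0,0.002,0,0,0]]}}

```text
t: 21.73
tool_pos: [0.5469, -0.2056, 0.2305]
tool_rot: [2.387, 2.033, -0.013]
contact_force: [-3.3, -18.0, -3.7]
opening: -0.0003
grip_force: 8.9
```

```bash
python3 -c "
from h import *
T,o=tcp(); print(w2d(T[:3,3]),o['contact_force'])"
```

```text
[-1.72342735e-01 -1.31471360e+02  2.30521956e+02] [ -3.34031147 -18.04192341  -3.72413243]
```

It's at a hard stop (18 N). I'll back off, rise and check.

>>> {"api": "apply_moves", "payload": {"plan": [[0.0,-0.006,0,0,0],[0.0,-0.02,0,0,0],[0.0,-0.025,0,-0.03,0],[0.0,-0.025,0,-0.07,0],[0.0,-0.025,0,-0.11,0],[0.0,-0.03,0,-0.15,0],[0.0,-0.03,0,-0.18,0],[0.0,-0.03,0,-0.18,0],[0.0,-0.03,0,-0.18,0]]}}

```text
t: 22.48
tool_pos: [0.5432, -0.2326, 0.4139]
tool_rot: [2.389, 2.034, 0.004]
contact_force: [0.4, -0.7, 0.1]
opening: -0.0001
grip_force: 0.0
```

```bash
python3 chk.py w5; python3 - <<'E'
from h import *
p=eyes.get_image("top"); C=cloud(p); W=w2d(C)
for t in ["latch_grip","plug"]:
    for d in eyes.tip_of(t,p)[:1]:
        u,v=map(int,np.round(d["point"])); print(t,d["confidence"],W[v,u],C[v,u])
g=W[(abs(W[...,0])<30)&(W[...,1]<-90)&(W[...,1]>-170)&(W[...,2]>66)&(W[...,2]<78)]
print(len(g),cv2.minAreaRect(g[:,:2].astype(np.float32)))
E
```

```text
plane slope mm/100mm [-0.08  0.05] z 43.5 13591
((-0.4621429443359375, -53.388370513916016), (90.07212829589844, 112.3332290649414), 0.21554803848266602)
latch grip 1006 ((0.13500022888183594, -114.37361145019531), (14.700660705566406, 43.65593338012695), 89.99295043945312)
[-1.57438839e-01 -1.58255486e+02  4.09408331e+02] [ 0.07732608 -0.16093496 -0.56525375]
latch_grip 0.66 [   2.10602318 -110.25193693   71.64102699] [ 0.55257551 -0.18505952  0.07164103]
plug 0.74 [-179.02473819  367.51522612   38.4653463 ] [0.45051024 0.31559255 0.03846535]
109 ((1.8687076568603516, -115.11357116699219), (42.80528259277344, 15.083931922912598), 0.5860485434532166)
```

View pics/w5.png

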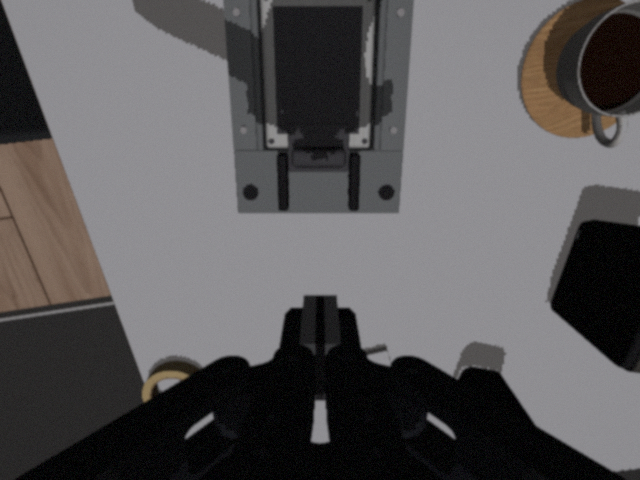

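```bash
python3 - <<'E'
from h import *
W1=w2d(np.load("w1.npz")["C"]); p,Tc=wrist(); W2=w2d(cloud(p,Tc)); Wt=w2d(cloud(eyes.get_image("top")))
for n,W in (("before",W1),("after",W2),("top after",Wt)):
    g=W[(abs(W[...,0])<15)&(W[...,1]<-90)&(W[...,1]>-170)&(W[...,2]>67)&(W[...,2]<78)]
    e=W[(abs(W[...,0])>30)&(abs(W[...,0])<70)&(W[...,1]<-120)&(W[...,1]>-200)&(W[...,2]>30)&(W[...,2]<46)]
    print(n,len(g),"grip y",np.percentile(g[:,1],[1,50,99]).round(1),"dock end y",np.percentile(e[:,1],[0.3]).round(1),"z",np.median(g[:,2]))
p=eyes.get_image("top"); C=cloud(p)
for t in ["plug","puck_tin","stapler","cup","tape_roll","drive"]:
    for d in eyes.outline_of(t,p)[:1]: q=C[d["region"]]; print(t,round(d["confidence"],2),np.median(q,0).round(3),q[:,2].max().round(3))
E
```

```text
before 391 grip y [-145.4 -136.2 -130.9] dock end y [-169.3] z 71.6376513965395
after 721 grip y [-121.6 -114.1 -107.3] dock end y [-168.6] z 71.85788344397027
top after 78 grip y [-122.7 -114.9 -107.5] dock end y [-163.9] z 71.34511414006639
plug 0.5 [0.447 0.322 0.053] 1.223
puck_tin 0.93 [0.598 0.364 0.036] 1.223
stapler 0.75 [0.762 0.077 0.034] 1.223
cup 0.65 [ 0.804 -0.159  0.039] 1.223
tape_roll 0.85 [ 0.345 -0.435  0.018] 1.223
drive 0.68 [0.598 0.363 0.036] 1.223
```

The measured travel is about 24 mm against 26, so I'll push again a bit lower and firmer to be sure it is home.

```bash
python3 -c "
from h import *
T,o=tcp(); print(w2d(T[:3,3])); go(d2w(0,-150,226),A)"
```

```text
[ 1.74695517e-01 -1.58163461e+02  4.10857761e+02]
shift [ 0.0082 -0.0002  0.1849] roll 0.0013 rows>= 5 yaw now -9.16 q [-0.53 -0.03  1.69  0.    1.49 -0.37]
```

>>> {"api": "apply_moves", "payload": {"plan": [[0.0,0,0,0.04,0],[0.0,0,0,0.08,0],[0.0,0,0,0.12,0],[0.0,0,0,0.155,0],[0.0,0.004,0,0.175,0],[0.0,0.008,0,0.184,0],[0.0,0.014,0,0.184,0],[0.0,0.02,0,0.184,0],[0.0,0.024,0,0.184,0],[0.0,0.026,0,0.184,0],[0.0,0.028,0,0.184,0],[0.0,0.028,0,0.184,0]]}}

```text
t: 24.18
tool_pos: [0.5481, -0.2064, 0.2296]
tool_rot: [2.384, 2.032, -0.005]
contact_force: [-1.6, -10.3, -2.0]
opening: 0.0002
grip_force: 5.2
```

```bash
python3 -c "
from h import *
T,o=tcp(); print(w2d(T[:3,3]),o['contact_force'],w2d(T[:3,3]+T[:3,2]*.165))"
```

```text
[   1.13058135 -132.01658343  229.64434494] [ -1.57298701 -10.34409093  -1.96495602] [   1.93934944 -133.39183026   64.65205848]
```

>>> {"api": "apply_moves", "payload": {"plan": [[0.0,0.002,0.001,0.003,0],[0.0,0.004,0.001,0.003,0],[0.0,0.006,0.001,0.003,0],[0.0,0.006,0.001,0.003,0],[0.0,0.006,0.001,0.003,0]]}}

```text
t: 24.6
tool_pos: [0.5497, -0.2045, 0.2287]
tool_rot: [2.378, 2.028, -0.017]
contact_force: [-9.3, -26.3, 3.4]
opening: -0.0001
grip_force: 13.4
```

```bash
python3 -c "
from h import *
T,o=tcp(); print(w2d(T[:3,3]),o['contact_force'],w2d(T[:3,3]+T[:3,2]*.165))"
```

```text
[   2.40126189 -129.93627681  228.66324033] [ -9.32905094 -26.30527043   3.41664443] [   3.29931992 -133.05563917   63.69517351]
```

The tip moved only 0.3 mm under 16 N more, so this is the end stop. I'll retreat and do a last check.

>>> {"api": "apply_moves", "payload": {"plan": [[0.0,-0.008,0,0,0],[0.0,-0.022,0,0,0],[0.0,-0.03,0,-0.03,0],[0.0,-0.03,0,-0.07,0],[0.0,-0.03,0,-0.11,0],[0.0,-0.03,0,-0.15,0],[0.0,-0.03,0,-0.18,0],[0.0,-0.03,0,-0.18,0],[0.0,-0.03,0,-0.18,0]]}}

```text
t: 25.35
tool_pos: [0.5451, -0.2285, 0.4085]
tool_rot: [2.386, 2.033, 0.005]
contact_force: [0.2, -0.3, -0.8]
opening: 0.0002
grip_force: 0.0
```

```bash
python3 chk.py w6; python3 -c "
from h import *
p=eyes.get_image('top'); a=p['img'][120:345,100:500]; cv2.imwrite('pics/t9.png',cv2.resize(a,(800,450),interpolation=cv2.INTER_CUBIC))"
```

```text
plane slope mm/100mm [-0.08 -0.02] z 43.5 14425
((-1.0231857299804688, -51.55823516845703), (91.1025619506836, 115.24337768554688), 0.04760367050766945)
latch grip 1032 ((0.1334075927734375, -114.30198669433594), (43.77252960205078, 14.764350891113281), 0.06517720967531204)
[   0.94808009 -154.08682101  403.54414818] [ 1.70018772  1.01949287 -0.28819195]
```

View pics/t9.png

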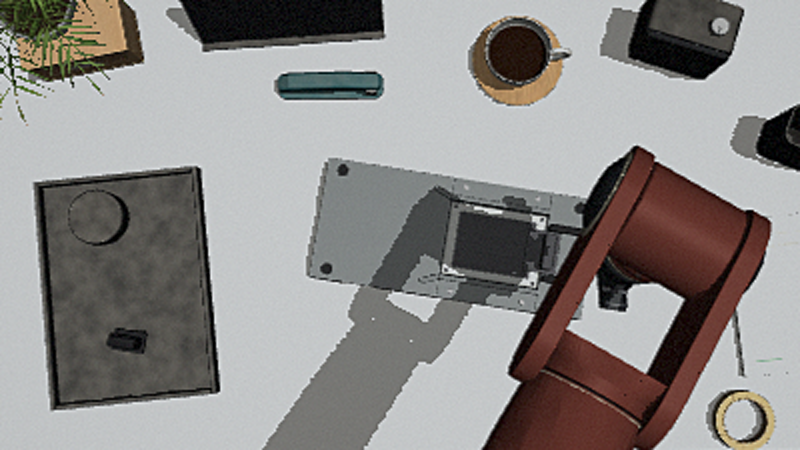

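The plug is in the tray at (127,340). The drive is seated flat and square at (495,243) with the slide over its end at (545,250), and nothing else has moved. I'll hand it in.

```bash
python3 -c "
from station import ctrl; print(ctrl.finish_job())"
```

```text
the job is handed in; nothing more can be done
None
```

The job is done and handed in at about 25 s: the plug stands upright in the tray, the drive lies flat and square in the pocket, and the retaining slide is against its end stop; my camera readings put its travel at about 24 mm rather than the 26 mm given.

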